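# Shut the wide supply drawer and the lid of the packing chest

### The job

Close up the wooden supply chest on the packing desk using only your fingertips: push the wide drawer in until it is fully home, and gently swing the open lid over and press it down until it is shut (in either order). The narrow drawer beside it is still in use, so leave it pulled out just as it is, and do not pick up or shift the small book on its top, the tape dispenser or pen cup.

Things in the scene. Friction and masses are not known exactly. Their poses are not given: they have to be found in the camera images.
- chest: Fixed wooden chest 180 deep (its x) x 300 wide (y) x 105 mm high. Origin: centre of underside, on the desk. +x runs from its front (drawers, robot side, x = -90 mm) to its back, +y to its left; turned -0.2 to 0.35 rad. Wide drawer at left (centre y +52), narrow at right (y -94). Top: left half (y 0 to +150) a shallow compartment under the lid, right half solid, with the small book on it.
- wide_drawer (a joint): How far the wide drawer is pulled out (m): 0 fully home (its front then stands 4 mm proud of the chest), at most 0.10. It slides out along chest -x with about 2 N friction and stays where it is left. Front panel 176 mm wide, from 12 to 68 mm above the desk, open tray behind.
- wide_drawer_knob (a point): Centre of the outer face of the wide drawer's round brass knob (22 mm diameter), in the middle of the panel's width, 42 mm above the desk, 24 mm out from the panel's face. Moves with the drawer; axes as the chest's.
- narrow_drawer (a joint): How far the narrow drawer is pulled out (m), same kind of drawer, front panel 96 mm wide, from z = 12 to 68 mm. It is to be left as it is.
- narrow_drawer_knob (a point): Centre of the outer face of the narrow drawer's knob (22 mm diameter), 42 mm above the desk, 24 mm out from the panel's face. Axes as the chest's.
- lid (a joint): Angle of the lid (rad): 0 shut and lying flat on the chest, 1.57 standing upright, larger leaning outwards to the chest's left, stop at 2.1. The hinge is stiff (about 0.35 N m friction): the lid stays at any angle and must be pushed all the way down.
- lid_hinge (a point): Middle of the lid's hinge line, fixed on the top left edge of the chest at chest (0, +150, 105) mm. The hinge line runs along the chest's x. Axes as the chest's.
- lid_edge (a point): Middle of the lid's free edge, on its outer face (uppermost when shut, then 115 mm above the desk). The lid is a flat board, 180 mm along the hinge, 158 mm from hinge to free edge, 10 mm thick, no handle. The frame turns with the lid: z is the outward normal of the outer face, -y points from hinge to free edge.
- small_book: Bystander: loose hardback 130 x 100 x 20 mm lying on the right half of the chest's top. Origin: centre of its underside.
- pen_cup: Bystander: black round cup, 72 mm across, 95 mm high, pens reach 135 mm. Stands to one side of the chest. Origin: centre of its underside.
- tape_dispenser: Bystander: desk tape dispenser 130 x 50 x 82 mm, to the other side of the chest. Origin: centre of its underside.

How it is judged:
At the end, for the whole second after the job is handed in: The wide drawer is home (within 4 mm), the lid is shut (within 0.03 rad), the narrow drawer is still pulled out as it was (within 8 mm), and the small book, pen cup and tape dispenser are where they were (within 15 mm) (value of joint wide_drawer below 0.004 m and value of joint lid below 0.03 rad and distance of narrow_drawer_knob from where it was at the start of the episode below 0.008 m and distance of each of small_book, pen_cup, tape_dispenser from where it was at the start of the episode below 0.015 m); the robot touches nothing.
It fails at once if the narrow drawer is moved more than 8 mm (distance of narrow_drawer_knob from where it was at the start of the episode above 0.008 m).
It fails at once if the lid is slammed (closing faster than 3 rad/s) (velocity of joint lid below -3 rad/s).
It fails at once if the small book, the pen cup or the tape dispenser is lifted, knocked or shifted more than 15 mm (distance of any of small_book, pen_cup, tape_dispenser from where it was at the start of the episode above 0.015 m).
It also fails if it takes over 53 s, if anything falls off the work surface, if the arm or the gripper's body presses on something with over 40 N, if the wrist force passes 120 N, or if a joint passes its speed limit or range.

### The arm

A 7-joint arm with a two-finger parallel gripper is mounted at the origin on the work surface. World frame = base frame: x ahead of the robot, y to its left, z up, the work surface at z = 0. Lengths are in m, angles in rad, forces in N, time in s.
With the tool pointing down it reaches from about 0.35 to 0.9 m from the base axis. Payload 7.2 kg.
Tool frame: the origin (TCP) lies on the centre line of the jaws, within the pads' length; the fingertips stand 14 mm ahead of it and the grasp point (between the pads) lies 5 mm behind it (manip.tcp_to_tips is the distance from the TCP to the fingertips, in m); z points along the fingers, x is the direction in which the jaws open and shut, and the axes are right-handed (so a half turn about z gives the same grasp; the last joint's range is limited). The gripper opens to 88 mm and grips with 3 to 60 N. Pads are 20 mm wide; open, the fingers measure 115 mm over their backs; the gripper's body (75 mm by 178 mm) begins 61 mm behind the grasp point.
Start: joints at [-1.183, 0.411, -0.013, 1.596, 0.006, 1.134, -0.082], TCP at [0.275, 0.561, 0.237] pointing down, gripper open.
Joint ranges: [-2.95, 2.95], [-0.29, 1.99], [-1.47, 1.44], [0.14, 2.54], [-1.03, 4.17], [0.13, 1.85], [-2.86, 2.86]. Speed limits (rad/s): [2.39, 2.39, 3.01, 3.01, 3.14, 3.14, 3.14].

### API

Orientations are given as [roll, pitch, yaw] about the fixed x, y, z axes, in that order (R = Rz(yaw) Ry(pitch) Rx(roll)).
In Python, from bench import sense, viewer, job_done, manip gives the robot as it stands.
- The arm moves only by the tool drive_tool, never from a script. Its argument "deltas" is a list of rows, each a list of 5 numbers: the finger opening in cm, from 0 to 8.78, then the shift along the tool's x, y, z in cm, then the turn about the tool's z in degrees. In form: [[jaw, tx, ty, tz, turn], ...]. A call has 1 to 5 rows; each row shifts and turns the commanded pose from where the row before left it, along the tool's axes as they then stand; what a row does not reach is not made up. A row lasts 1/12 s, in which the tool goes at most 41.7 mm and 7.16 degrees, less where a joint would pass 70% of its speed; a pose out of reach is approached as far as the arm can. A call is refused whole if a number of a shift passes 4.17 or a number of a turn 7.16, either way. A call with a gripper value outside its range is refused whole. The fingers move at their own pace and stop on an object; "newtons" is the grip in N (left out, the last holds). Time passes only in rows, so rows that do not move let the fingers close. It gives the time, the measured TCP pose, the force and the opening at its end, in the units of the state.
- sense(): the state, without advancing time (a new reading comes with each control period).
- viewer.read_camera(name): name is "scene" or "top" or "wrist"; returns the picture (384x512x3 uint8, red, green, blue); there is no depth.
- viewer.camera_info(name): a dict with "vfov" (degrees; the focal length in pixels is half the picture's height over the tangent of half this angle, whatever the lens; pixels are square), "cx", "cy" (the principal point, pixels), "position" and "rotation" of the camera in the world. Camera axes: x right, y up, looking along -z (the intrinsics and any distortion apply to the point x, -y, -z); pixel columns grow to the right and rows downward; lengths in m; the calibration is good to about 2 mm. A picture is of the moment at which its call begins: read the wrist's pose just before it. camera_info takes no time and is no camera call; for the wrist camera it gives the pose at the moment of the call.
- job_done(): hands the job in, once; it reports no verdict.
The state is a dict: "t": time; "joint_pos": joint angles; "qvel": joint speeds; "effort": joint torques, N m; "tool_pos": TCP position; "orientation": TCP orientation; "force": force on the tool from outside, world axes, zero at the start; "moment": the same for the moment, N m; "finger_gap": finger opening in m.
Only numpy, scipy, OpenCV 4.12 (cv2) and the standard library are available. Lean on these libraries where they do the work, as an engineer would, in place of code of your own. Each camera call takes 0.05 s, during which the arm holds its last target.

## Working session

There is one attempt and no reset: what is moved stays moved. The work goes in short steps, Python scripts to look and compute and a tool call to move; the robot and the scene stay as the last step left them, time stands still between calls to the robot, and variables do not carry over. Pictures are saved under pics/ and viewed, and the job is handed in when it is done.

Besides the shell and the picture viewer there is one more tool, called after "Emit:" as name([rows], argument=value, ...), one row to a line, values as JSON. drive_tool: Moves the arm, as the interface text tells. Its arguments: {"type":"object","properties":{"deltas":{"type":"array"},"newtons":{"type":"number"}},"required":["deltas"]}

```bash
ls; mkdir -p pics; python3 - <<'E'
from bench import sense, viewer, manip
import cv2
s=sense(); print({k:s[k] for k in('t','tool_pos','orientation','force','finger_gap')})
for n in("scene","top","wrist"):
    i=viewer.camera_info(n); print(n,i)
    cv2.imwrite(f"pics/{n}0.png",viewer.read_camera(n)[:,:,::-1])
E
```

```text
pics
{'t': 0.0, 'tool_pos': array([0.27492567, 0.56076031, 0.23580745]), 'orientation': array([3.14148803e+00, 1.58020694e-03, 1.11504424e+00]), 'force': array([-0.32954232, -0.88031102, -0.08701894]), 'finger_gap': 0.08787774113849747}
scene {'vfov': 48.002702811792446, 'cx': 256.45049767097305, 'cy': 193.61651409884468, 'position': array([-0.01196771, -1.05015856,  1.09234666]), 'rotation': array([ 0.87125313, -0.02013212, -0.45795079])}
top {'vfov': 54.2654185788196, 'cx': 252.01317862277145, 'cy': 195.49312125344636, 'position': array([ 0.37837217, -0.00426353,  1.4281016 ]), 'rotation': array([ 0.13928252,  0.00543342, -1.56022958])}
wrist {'vfov': 67.77759218847798, 'cx': 255.7159980109314, 'cy': 195.51457154317836, 'position': array([0.21101019, 0.59229695, 0.38352509]), 'rotation': array([-2.62884792e-01,  8.36437704e-04,  1.11582038e+00])}
```

View pics/scene0.png

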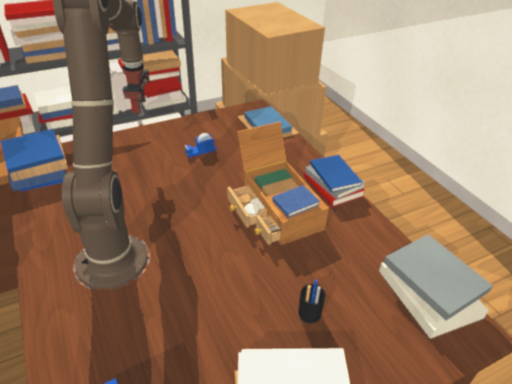

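View pics/top0.png

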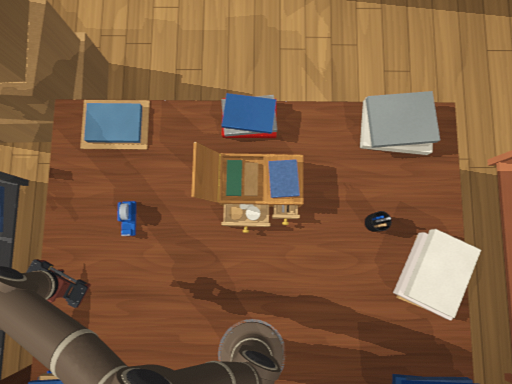

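View pics/wrist0.png

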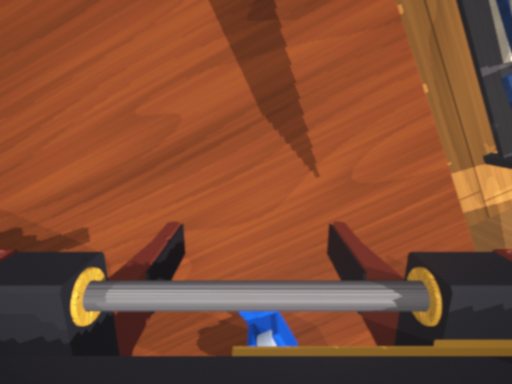

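The top view shows the chest around (250,185) with its lid leaning left at (205,172), the wide knob near (246,229), the narrow knob near (285,221), the tape dispenser at (127,218) and the pen cup at (378,221). I'll enlarge the images to measure.

```bash
cat > h.py <<'E'
import numpy as np, cv2
from scipy.spatial.transform import Rotation as R
from bench import viewer, sense
def cam(n):
    i=viewer.camera_info(n); f=192/np.tan(np.radians(i['vfov'])/2)
    return f,i['cx'],i['cy'],np.array(i['position']),R.from_euler('xyz',i['rotation']).as_matrix()
def ray(n,u,v):
    f,cx,cy,p,M=cam(n); d=M@np.array([(u-cx)/f,-(v-cy)/f,-1]); return p,d/np.linalg.norm(d)
def plane(n,u,v,z):
    p,d=ray(n,u,v); return p+d*(z-p[2])/d[2]
def proj(n,P):
    f,cx,cy,p,M=cam(n); c=M.T@(np.array(P)-p); return np.array([cx+f*c[0]/-c[2], cy-f*c[1]/-c[2]])
def tri(n1,a,n2,b):
    p1,d1=ray(n1,*a);p2,d2=ray(n2,*b)
    A=np.stack([d1,-d2],1); t=np.linalg.lstsq(A,p2-p1,rcond=None)[0]
    q1=p1+d1*t[0];q2=p2+d2*t[1]; return (q1+q2)/2,np.linalg.norm(q1-q2)
E
python3 - <<'E'
import cv2
a=cv2.imread('pics/top0.png')[130:242,180:315]; cv2.imwrite('pics/top0z.png',cv2.resize(a,None,fx=5.5,fy=5.3,interpolation=cv2.INTER_CUBIC))
a=cv2.imread('pics/scene0.png')[115:250,220:335]; cv2.imwrite('pics/scene0z.png',cv2.resize(a,None,fx=4.4,fy=4.4,interpolation=cv2.INTER_CUBIC))
E
sleep 0
```

```text
(no output)
```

View pics/top0z.png

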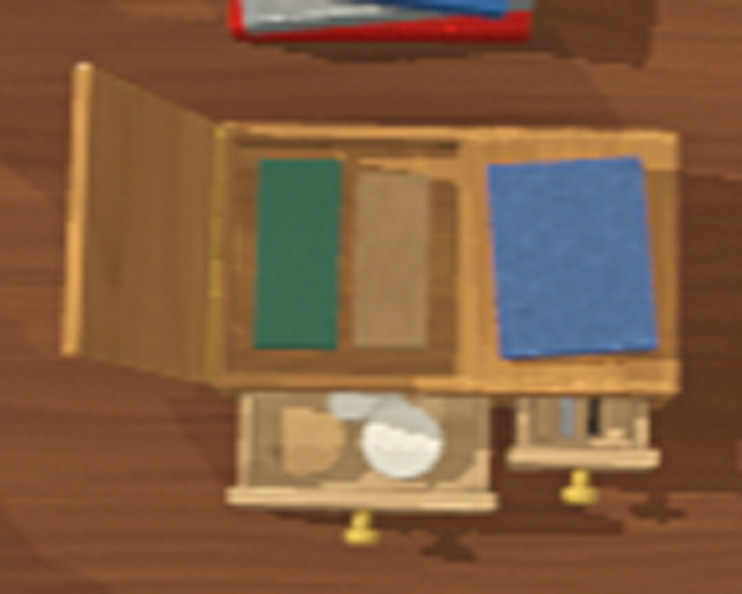

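View pics/scene0z.png

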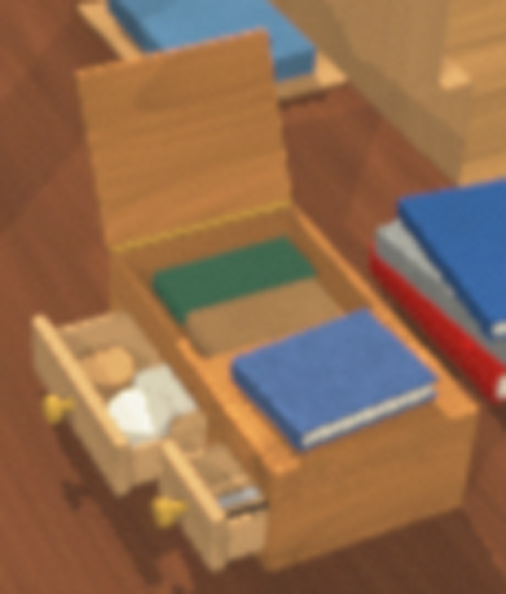

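```bash
python3 - <<'E'
from h import *
T=lambda x,y:(180+(x+.5)/5.5-.5,130+(y+.5)/5.3-.5)
S=lambda x,y:(220+(x+.5)/4.4-.5,115+(y+.5)/4.4-.5)
BL,FL,FR,BR=[plane('top',*T(*p),.105) for p in((218,123),(213,385),(680,390),(678,133))]
sB=[plane('scene',*S(*p),.105) for p in((290,205),(110,248),(270,470),(475,408))]
for a,b in zip((BL,FL,FR,BR),sB): print(a.round(3),b.round(3))
print('lens',np.linalg.norm(BL-FL),np.linalg.norm(FR-FL),np.linalg.norm(BR-BL))
d=(FL-FR)+(BL-BR); yaw=np.arctan2(d[1],d[0])-np.pi/2; print('yaw',yaw)
d=(BL-FL)+(BR-FR); print('yaw2',np.arctan2(d[1],d[0]))
print('centre',(BL+FL+FR+BR)/4, sum(sB)/4)
for nm,a,b in(('wknob',(361,538),(55,410)),('nknob',(579,497),(165,512)),('lidB',(83,65),(268,32)),('lidF',(67,353),(80,72))):
    P,e=tri('top',T(*a),'scene',S(*b)); print(nm,P.round(4),e.round(4))
print('wk',plane('top',*T(361,542),.042),'nk',plane('top',*T(579,502),.042))
print('wpanel top', plane('top',*T(228,505),.068),plane('top',*T(496,510),.068))
print('npanel top', plane('top',*T(510,465),.068),plane('top',*T(657,466),.068))
print('book top corners',[plane('top',*T(*p),.125).round(3) for p in((488,167),(640,158),(657,346),(502,358))])
print('tape',plane('top',127,218,.05),'cup',plane('top',378,221,.095))
E
```

```text
[0.719 0.125 0.105] [0.715 0.123 0.105]
[0.538 0.125 0.105] [0.543 0.132 0.105]
[ 0.538 -0.177  0.105] [ 0.535 -0.169  0.105]
[ 0.715 -0.178  0.105] [ 0.715 -0.175  0.105]
lens 0.18052663998292534 0.3019025876650901 0.30296533227218725
yaw -0.0076321814392981135
yaw2 0.0019498708617607062
centre [ 0.62747829 -0.02624121  0.105     ] [ 0.62694945 -0.02232543  0.105     ]
wknob [0.4419 0.0282 0.0403] 0.0044
nknob [ 0.4716 -0.118   0.0412] 0.0037
lidB [0.7208 0.1925 0.2421] 0.0027
lidF [0.5419 0.1951 0.246 ] 0.0044
wk [0.43701356 0.02890211 0.042     ] nk [ 0.4662996  -0.11716458  0.042     ]
wpanel top [0.46023266 0.11633273 0.068     ] [ 0.45862682 -0.06038286  0.068     ]
npanel top [ 0.48953623 -0.06950965  0.068     ] [ 0.48983254 -0.16658531  0.068     ]
book top corners [array([ 0.685, -0.052,  0.125]), array([ 0.692, -0.15 ,  0.125]), array([ 0.565, -0.16 ,  0.125]), array([ 0.556, -0.061,  0.125])]
tape [0.48310431 0.46564346 0.05      ] cup [ 0.47807185 -0.44355669  0.095     ]
```

Emit:
drive_tool([
  [0, 0, 0, 0, -6.5],
  [0, 0, 0, 0, -6.5],
  [0, 0, 0, 0, -6.5],
  [0, 0, 0, 0, -6.5],
  [0, 0, 1, 0, 0],
], newtons=10)

```text
t: 0.57
tool_pos: [0.2832, 0.5615, 0.2364]
orientation: [-3.14, 0.0, 1.577]
force: [-0.0, -0.1, 1.2]
finger_gap: 0.0578
```

Emit:
drive_tool([
  [0, -2, 3, 0, 0],
  [0, -2, 3, 0, 0],
  [0, -2, 3, 0, 0],
  [0, -2, 3, 0, 0],
  [0, -2, 3, 0, 0],
])

```text
t: 0.98
tool_pos: [0.437, 0.4593, 0.2366]
orientation: [3.141, 0.0, 1.564]
force: [1.9, 0.5, -0.1]
finger_gap: 0.0248
```

Emit:
drive_tool([
  [0, -2, 3, 0, 0],
  [0, -2, 3, 0, 0],
  [0, -2, 3, 0, 0],
  [0, -2, 3, 0, 0],
  [0, -2, 3, 0, 0],
])

```text
t: 1.4
tool_pos: [0.5867, 0.3587, 0.2365]
orientation: [3.141, 0.0, 1.564]
force: [0.9, 1.0, 1.3]
finger_gap: 0.0007
```

Emit:
drive_tool([
  [0, -2.5, 2, 0, 0],
  [0, -2.5, 2, 0, 0],
  [0, -2.5, 0.4, 0, 0],
  [0, -2, 0, 0, 0],
  [0, 0, 0, 0, 0],
])

```text
t: 1.82
tool_pos: [0.6309, 0.2582, 0.2364]
orientation: [3.141, 0.004, 1.557]
force: [0.8, -1.6, -0.3]
finger_gap: 0.0004
```

```bash
python3 - <<'E'
from h import *
print(sense()['tool_pos'],sense()['force'])
a=viewer.read_camera('scene')[60:260,200:345,::-1]; a=cv2.resize(a,None,fx=2.9,fy=2.9,interpolation=cv2.INTER_CUBIC)
b=viewer.read_camera('top')[110:250,180:320,::-1]; b=cv2.resize(b,None,fx=2.6,fy=2.6,interpolation=cv2.INTER_CUBIC)
c=np.zeros((580,800,3),np.uint8); c[:a.shape[0],:a.shape[1]]=a; c[:b.shape[0],424:424+b.shape[1]]=b; cv2.imwrite('pics/p1.png',c)
E
```

```text
[0.63086033 0.25823615 0.23640467] [ 0.80047647 -1.58198149 -0.32864631]
```

View pics/p1.png

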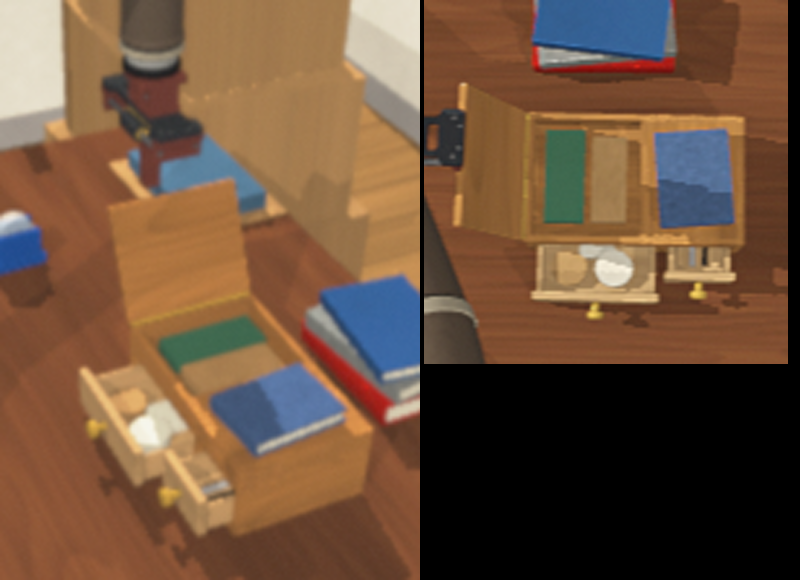

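The lid stands open with the fingers just outside its left face and at mid length. The drawers are untouched. I'll push towards −y.

Emit:
drive_tool([
  [0, -1.2, 0, 0, 0],
  [0, -1.2, 0, 0, 0],
  [0, -1.2, 0, 0, 0],
  [0, -1.2, 0, 0, 0],
  [0, -1.2, 0, 0, 0],
])

```text
t: 2.33
tool_pos: [0.6284, 0.2043, 0.2368]
orientation: [3.141, -0.0, 1.568]
force: [-0.2, 4.8, 3.3]
finger_gap: 0.0003
```

Emit:
drive_tool([
  [0, -1.2, 0, 0, 0],
  [0, -1.2, 0, 0, 0],
  [0, -1.2, 0, 0, 0],
  [0, -1.2, 0, 0, 0],
  [0, 0, 0, 0, 0],
])

```text
t: 2.75
tool_pos: [0.6286, 0.1534, 0.2369]
orientation: [3.141, 0.002, 1.565]
force: [0.8, 0.9, 0.5]
finger_gap: 0.0009
```

```bash
cat > look.py <<'E'
import sys
from h import *
print(sense()['t'],sense()['tool_pos'],sense()['force'])
a=viewer.read_camera('scene')[60:260,200:345,::-1]; a=cv2.resize(a,None,fx=2.9,fy=2.9,interpolation=cv2.INTER_CUBIC)
b=viewer.read_camera('top')[110:250,180:320,::-1]; b=cv2.resize(b,None,fx=2.6,fy=2.6,interpolation=cv2.INTER_CUBIC)
c=np.zeros((580,800,3),np.uint8); c[:a.shape[0],:a.shape[1]]=a; c[:b.shape[0],424:424+b.shape[1]]=b; cv2.imwrite('pics/%s.png'%sys.argv[1],c)
E
python3 look.py p2
```

```text
2.75 [0.62864006 0.15344849 0.23687856] [0.78943162 0.88888848 0.47786608]
```

View pics/p2.png

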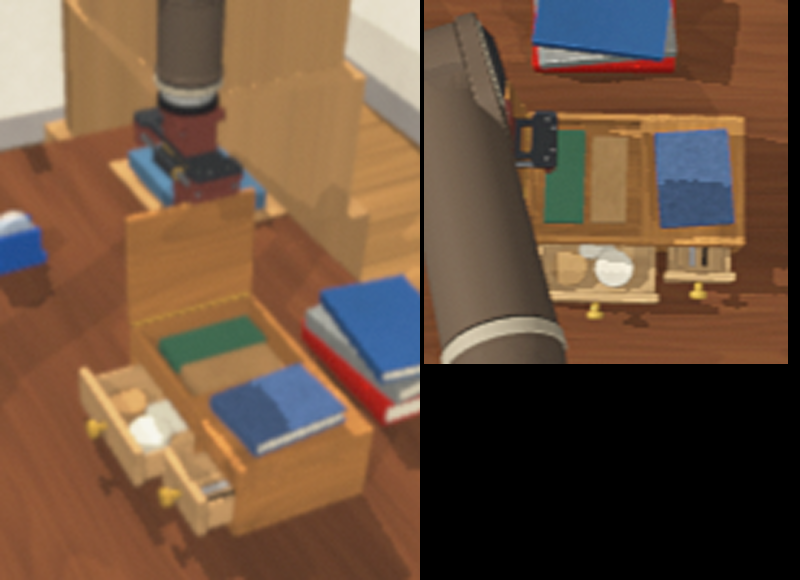

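The lid is now about upright (its edge runs from (130,215) to (250,195) in the crop), so I'll follow the arc.

Emit:
drive_tool([
  [0, -1.2, 0, 0, 0],
  [0, -1.2, 0, 0, 0],
  [0, -1.2, 0, 0, 0],
  [0, -1.0, 0, 0.3, 0],
  [0, -1.0, 0, 0.3, 0],
])

```text
t: 3.27
tool_pos: [0.6285, 0.1, 0.2308]
orientation: [3.141, 0.0, 1.568]
force: [0.3, 1.9, 1.9]
finger_gap: 0.0005
```

Emit:
drive_tool([
  [0, -1.0, 0, 0.3, 0],
  [0, -0.9, 0, 0.6, 0],
  [0, -0.9, 0, 0.6, 0],
  [0, -0.9, 0, 0.6, 0],
  [0, -0.7, 0, 0.8, 0],
])

```text
t: 3.68
tool_pos: [0.6283, 0.0558, 0.2012]
orientation: [3.141, 0.001, 1.568]
force: [-0.2, -0.2, 2.3]
finger_gap: 0.0004
```

Emit:
drive_tool([
  [0, -0.7, 0, 0.8, 0],
  [0, -0.7, 0, 0.8, 0],
  [0, -0.5, 0, 0.9, 0],
  [0, -0.5, 0, 0.9, 0],
  [0, -0.5, 0, 0.9, 0],
])

```text
t: 4.1
tool_pos: [0.6278, 0.0284, 0.1574]
orientation: [-3.141, -0.0, 1.569]
force: [0.3, 2.0, 0.1]
finger_gap: 0.0
```

```bash
python3 look.py p3
```

```text
4.1 [0.62784869 0.02840777 0.15742897] [0.25022132 1.98270642 0.12288718]
```

View pics/p3.png

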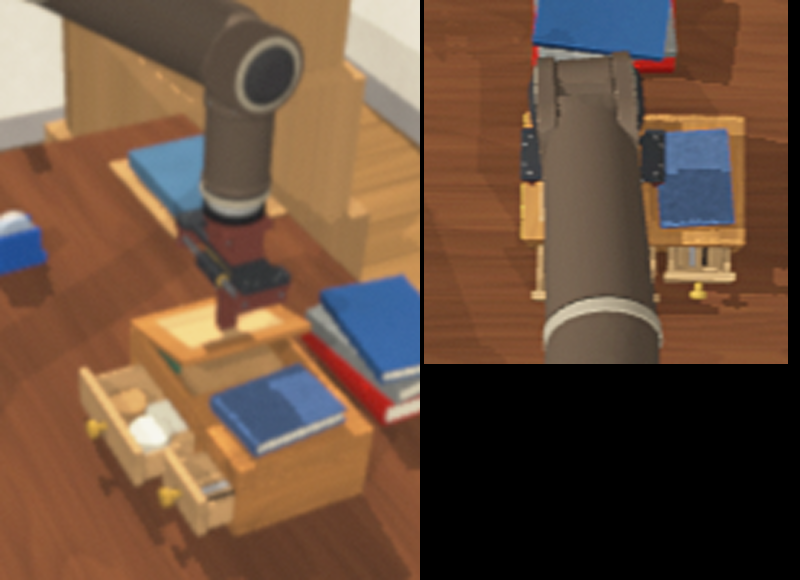

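The lid is nearly down (its edge runs from about (205,345) to (310,325)) and the book is undisturbed. I'll press straight down.

Emit:
drive_tool([
  [0, -0.2, 0, 0.8, 0],
  [0, -0.2, 0, 0.8, 0],
  [0, 0, 0, 0.8, 0],
  [0, 0, 0, 0.5, 0],
  [0, 0, 0, 0.3, 0],
])

```text
t: 4.62
tool_pos: [0.6281, 0.0241, 0.1289]
orientation: [3.141, 0.0, 1.569]
force: [-15.7, -2.2, 46.4]
finger_gap: 0.0005
```

Emit:
drive_tool([
  [0, 0, 0, 0.2, 0],
  [0, 0, 0, 0, 0],
  [0, 0, 0, 0, 0],
])

```text
t: 4.87
tool_pos: [0.6281, 0.0241, 0.129]
orientation: [3.14, -0.0, 1.568]
force: [-14.2, -1.7, 35.9]
finger_gap: 0.0005
```

Emit:
drive_tool([
  [0, 0, 0, -1, 0],
  [0, 0, 0, -3, 0],
  [0, 0, 0, -4, 0],
  [0, 0, -3, -1, 0],
  [0, 0, -4, 0, 0],
])

```text
t: 5.28
tool_pos: [0.561, 0.0252, 0.2174]
orientation: [3.135, -0.001, 1.569]
force: [0.3, -0.2, 0.1]
finger_gap: 0.0004
```

Emit:
drive_tool([
  [0, 0.1, -4, 0, 0],
  [0, 0.1, -4, 0, 0],
  [0, 0.1, -4, 0, 0],
  [0, 0.1, -4, 0, 0],
  [0, 0, -2.5, 0, 0],
])

```text
t: 5.7
tool_pos: [0.3691, 0.0291, 0.2138]
orientation: [-3.14, 0.0, 1.57]
force: [0.6, -0.1, 0.0]
finger_gap: 0.0004
```

```bash
python3 look.py p4
```

```text
5.7 [0.36906735 0.02909672 0.2138482 ] [ 0.59979961 -0.11105531  0.0018978 ]
```

View pics/p4.png

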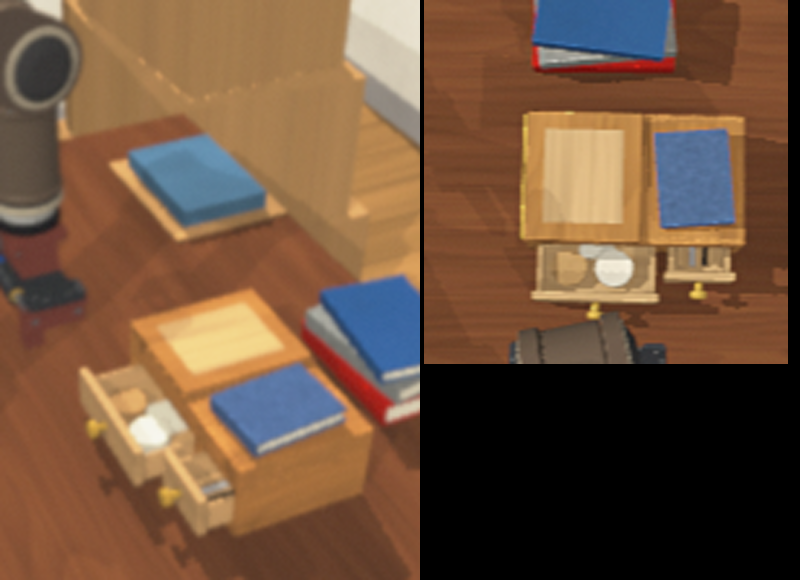

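The lid is shut flat, and the drawers and book are unchanged. I'll descend in front of the wide knob.

Emit:
drive_tool([
  [0, 0, 0, 4, 0],
  [0, 0, 0, 4, 0],
  [0, 0, 0, 4, 0],
  [0, 0, 0, 3, 0],
  [0, 0, 0, 1.8, 0],
])

```text
t: 6.22
tool_pos: [0.3723, 0.029, 0.0437]
orientation: [-3.139, 0.0, 1.569]
force: [-0.3, -0.1, -0.7]
finger_gap: 0.0001
```

Emit:
drive_tool([
  [0, 0, 1.5, 0, 0],
  [0, 0, 1.5, 0, 0],
  [0, 0, 1.5, 0, 0],
  [0, 0, 1.5, 0, 0],
  [0, 0, 1, 0, 0],
])

```text
t: 6.63
tool_pos: [0.4442, 0.029, 0.0458]
orientation: [-3.14, 0.0, 1.569]
force: [-3.1, -0.3, -0.1]
finger_gap: -0.0001
```

```bash
python3 look.py p5
```

```text
6.6333 [0.44422312 0.02898776 0.04584942] [-3.1254528  -0.26623233 -0.06732567]
```

View pics/p5.png

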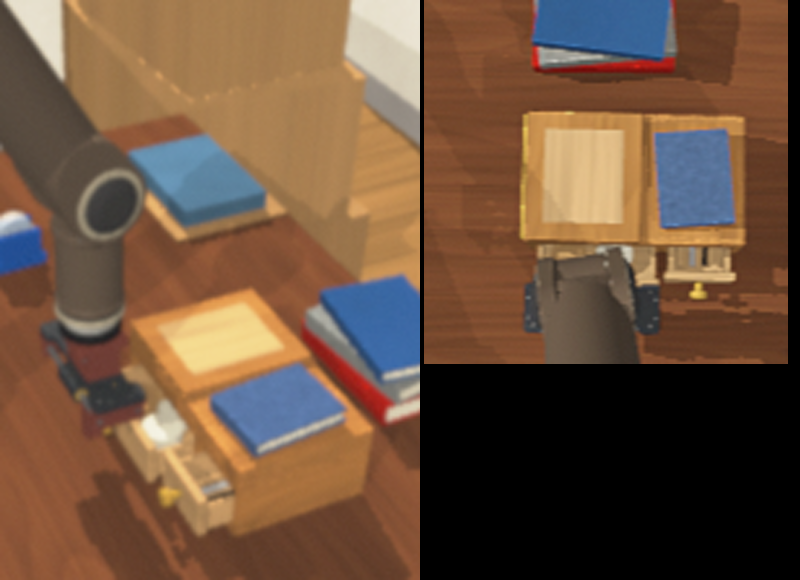

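The fingertips are on the knob and the drawer is moving. I'll rise 5 mm so the gripper body clears the lid height, and push on.

Emit:
drive_tool([
  [0, 0, -0.4, 0, 0],
  [0, 0, 0, -0.6, 0],
  [0, 0, 1.2, 0, 0],
  [0, 0, 1, 0, 0],
  [0, 0, 1, 0, 0],
])

```text
t: 7.15
tool_pos: [0.4708, 0.0286, 0.053]
orientation: [-3.141, 0.0, 1.569]
force: [-1.8, -1.2, 1.4]
finger_gap: 0.0005
```

Emit:
drive_tool([
  [0, 0, 1, 0, 0],
  [0, 0, 0.8, 0, 0],
  [0, 0, 0.4, 0, 0],
  [0, 0, 0.2, 0, 0],
  [0, 0, 0.2, 0, 0],
])

```text
t: 7.57
tool_pos: [0.497, 0.0288, 0.0525]
orientation: [-3.141, -0.0, 1.569]
force: [-2.4, -0.9, 1.2]
finger_gap: 0.001
```

Emit:
drive_tool([
  [0, 0, 0.2, 0, 0],
  [0, 0, 0.2, 0, 0],
  [0, 0, 0, 0, 0],
])

```text
t: 7.82
tool_pos: [0.4998, 0.0288, 0.0524]
orientation: [-3.139, 0.0, 1.569]
force: [-5.1, 0.5, 1.8]
finger_gap: 0.0005
```

Emit:
drive_tool([
  [0, 0, 0.2, 0, 0],
  [0, 0, 0, 0, 0],
])

```text
t: 7.98
tool_pos: [0.4999, 0.0287, 0.0521]
orientation: [-3.135, 0.0, 1.569]
force: [-10.1, -0.0, 5.8]
finger_gap: 0.0001
```

Emit:
drive_tool([
  [0, 0, 0.2, 0, 0],
  [0, 0, 0, 0, 0],
])

```text
t: 8.15
tool_pos: [0.5, 0.0287, 0.0518]
orientation: [-3.132, 0.001, 1.569]
force: [-15.1, -0.5, 10.7]
finger_gap: 0.0004
```

It has reached a hard stop at x = 0.500, as predicted. Now I'll back off and check.

Emit:
drive_tool([
  [0, 0, -1.5, 0, 0],
  [0, 0, -3, 0, 0],
  [0, 0, -4, 0, 0],
  [0, 0, -3, -3, 0],
  [0, 0, -1, -4, 0],
])

```text
t: 8.57
tool_pos: [0.374, 0.0283, 0.1199]
orientation: [-3.132, 0.002, 1.57]
force: [1.4, 0.2, -0.8]
finger_gap: 0.0006
```

Emit:
drive_tool([
  [0, 3, 0, -3, 0],
  [0, 3, 0, -3, 0],
  [0, 3, 0, -3, 0],
  [0, 3, 0, -2, 0],
  [0, 3, 0, 0, 0],
])

```text
t: 8.98
tool_pos: [0.383, 0.1802, 0.2353]
orientation: [3.133, -0.005, 1.569]
force: [1.4, 0.7, -0.4]
finger_gap: 0.0006
```

Emit:
drive_tool([
  [0, 3, 0, 0, 0],
  [0, 3, 0, 0, 0],
  [0, 3, 0, 0, 0],
  [0, 0, 0, 0, 0],
  [0, 0, 0, 0, 0],
])

```text
t: 9.4
tool_pos: [0.3809, 0.269, 0.2305]
orientation: [3.141, -0.001, 1.572]
force: [-0.7, -0.5, -0.4]
finger_gap: 0.0006
```

```bash
python3 look.py p6; python3 - <<'E'
from h import *
t=viewer.read_camera('top')[:,:,::-1]; cv2.imwrite('pics/top6.png',t)
s=viewer.read_camera('scene')[:,:,::-1]
z=cv2.imread('pics/top0.png'); hs=lambda i:cv2.cvtColor(i,cv2.COLOR_BGR2HSV)
a=lambda im,x0,x1,y0,y1,lo,hi:[round(float(q.mean()),2) for q in np.nonzero(cv2.inRange(hs(im)[y0:y1,x0:x1],lo,hi))]
s0=cv2.imread('pics/scene0.png')
for im in(z,t): print('top book',a(im,265,302,150,202,(100,80,60),(125,255,255)),'tape',a(im,110,142,195,240,(100,120,60),(125,255,255)),'nknob',a(im,275,296,215,228,(20,120,100),(32,255,255)),'cup',a(im,360,395,208,235,(0,0,0),(180,255,45)))
for im in(s0,s): print('scene tape',a(im,180,220,125,165,(100,120,60),(125,255,255)),'cup',a(im,290,335,275,330,(0,0,0),(180,255,50)))
c=t[130:242,180:315]; cv2.imwrite('pics/top6z.png',cv2.resize(c,None,fx=5.5,fy=5.3,interpolation=cv2.INTER_CUBIC))
E
```

```text
9.4 [0.38086341 0.26902338 0.23045196] [-0.66167688 -0.49104086 -0.37380111]
top book [28.2, 18.44] tape [23.74, 18.68] nknob [6.77, 9.88] cup [13.66, 16.46]
top book [28.18, 18.45] tape [18.09, 17.8] nknob [6.68, 9.96] cup [13.66, 16.43]
scene tape [22.71, 20.72] cup [32.87, 20.23]
scene tape [22.65, 20.81] cup [32.85, 20.29]
```

View pics/p6.png

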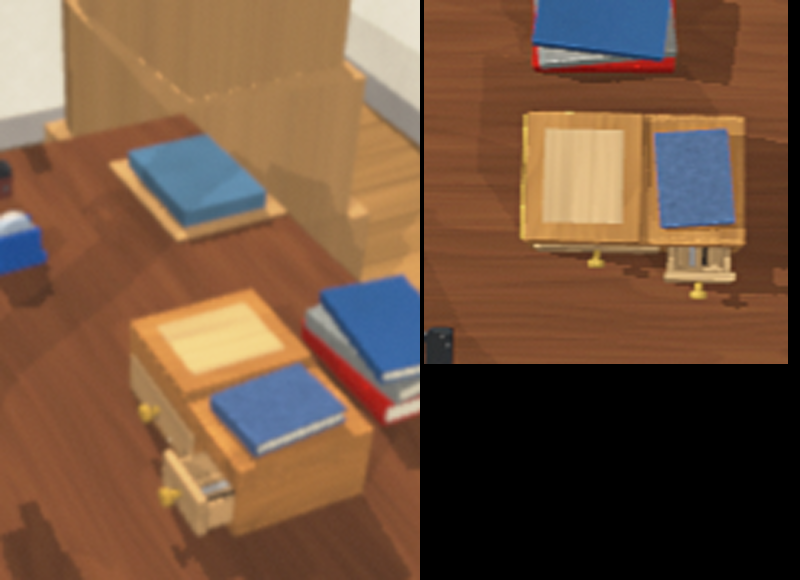

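View pics/top6z.png

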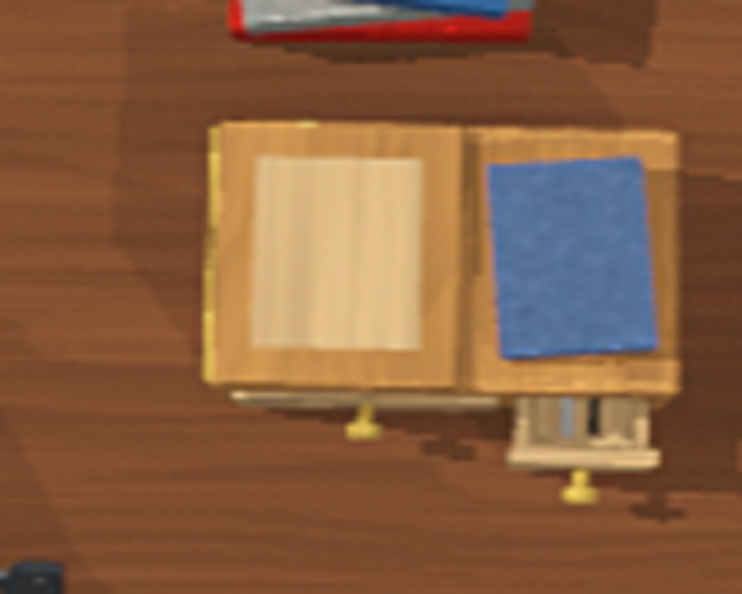

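The lid lies flat, the wide drawer is in, and the narrow drawer and book are unmoved. The tape dispenser's shift in the top view is probably the arm covering part of it, because the scene view shows no change.

```bash
python3 -c "
from bench import job_done; print(job_done())"
```

```text
the job is handed in; nothing more can be done
None
```

The chest is closed up and the job is handed in, at about 9.5 s of the 53 s allowed; no verdict is reported. I swung the lid over with closed fingertips and pressed it flat. Then I pushed the wide drawer in by its knob and moved the arm clear.

**Lid:** It stopped hard with the TCP at z = 0.129 m, which is the height I computed for fully shut. The pictures show it lying flat. The press reached about 46 N, through the fingertips only.

**Wide drawer:** It stopped hard with the TCP at x = 0.500 m, the predicted home position. The push force rose to 15 N with no further travel.

**Narrow drawer and bystanders:** The narrow drawer knob, small book and pen cup are within about 0.1 pixel of where they were in the views I compared.

**One check disagreed:** The tape dispenser's top-view centroid differed by about 6 pixels. I put this down to the arm covering part of it at the start or end, but did not check that directly. In the scene view it is unchanged to 0.1 pixel, and the arm was never commanded low near it.

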